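# Dock the stylus and switch the charging dock on

### The job

Take the stylus out of the sloping pen stand and put it on the charging dock: lay it in the empty bay, lined up with the other two and its nose pointing the same way, and push it gently down into both spring clips until it is fully home. Then switch the dock on by pressing the raised upper half of its red rocker with a fingertip until it clicks over; press gently, because leaning on the switch breaks it. Leave the other styluses and everything else on the bench as they are.

Things in the scene. Friction and masses are not known exactly. Their poses are not given: they have to be found in the camera images.
- dock: Grey charging dock screwed to the bench: plate 140 x 284 mm, 15 mm thick, three black clip bays side by side on it, 66 mm apart; on its +y end a grey power box 70 mm wide (y 72 to 142 mm), 43 mm tall at the back, whose front is a face sloping at 15 deg (it looks to -x and up) with the red rocker. Origin: centre of the plate's underside; +x from front to back, z up.
- rocker_panel (a point): The rocker's pivot, on the sloped face of the power box, at (-30, 107, 33) mm in the dock's frame. z: the face's outward normal, 15 deg from vertical, leaning to the dock's -x; x: up the slope; y: the hinge line, level. Around the rocker a flat black bezel, 46 mm (x) x 36 mm (y), stands 2.5 mm off the face. Pushing along its -z or straight down both work.
- rocker_press (a point): Where a fingertip should press: on the rocker's upper half (the one with the white bar), 13 mm up-slope of the pivot. It moves with the rocker: about 10 mm off the sloped face while off, 5.5 mm when on. The point's axes turn with the rocker: use those of rocker_panel.
- rocker_part: The red rocker: 36 mm long (up the slope), 26 mm wide, face slightly hollow (its ends stand higher than its middle). Origin: on its pivot, the same point as rocker_panel. Pressing it with more than 25 N breaks it.
- rocker (a joint): 0 = off (upper half stands out), 0.314 rad = on (upper half in). Over-centre spring: the press point resists with about 10 N at first, less and less as it goes in; at 0.19 rad (2.5 mm of travel) it trips and snaps on by itself, up to a hard stop 1.6 mm further on.
- bay_free: The empty bay, one of the three (which one varies): black module 132 x 30 mm, base 6 mm thick, underside 15 mm above the bench. At x = -24 and +36 mm a support with a pair of steel spring fingers (12 mm long; they reach 50 mm above the underside, +-16 mm in y); open elsewhere. From its centre line sideways: 57 mm to the next stylus, 46 mm to the power box. Origin: centre of the underside, axes as the dock's.
- bay_free_supports: The two hard black supports (12 x 14 mm, tops 25 mm above the bay's underside) on which the barrel lies when home. Leaning on the stylus so that it presses on them with more than 30 N damages the contacts. Origin: as bay_free.
- bay_free_seat (a point): Where the docked stylus's origin lies: 34 mm above the bay's underside, 49 mm above the bench; axes as the bay's; stylus along x, nose to +x. Laid on the clips, the stylus stays lying in their mouths 13 mm above this height; a push of 9 to 14 N on top, midway between the clips (x = +6 mm), snaps it down onto the supports, a hard stop. The clips may give one after the other.
- stylus: The stylus to dock, leaning in the pen stand: round barrel of 18 mm diameter, white, 155 mm long, dark grey tapered nose at +x, black tail cap with brass and blue rings at -x; about 50 g. Origin: on its axis, 75 mm from the tail and 80 mm from the tip; x along the axis to the nose; z, in the stand, up and away from the bench. Full width from x = -70 to +44 mm.
- stylus_nose (a point): Tip of that stylus, 80 mm along +x from its origin.
- stylus_front (a point): Point on the axis of that stylus at x = +36 mm, which lies in the front clip when home.
- stylus_rear (a point): Point on the axis of that stylus at x = -24 mm, which lies in the rear clip when home.
- pen_stand: Pen stand fixed to the bench: wooden foot 130 x 60 mm and a 31 mm wide metal trough sloping at 30 deg, low end to +x. The stylus lies loose in it, nose down against the stop, its tail (stylus x from -75 to -20 mm) standing free at the top; its origin is 62 mm above the bench, right over the stand's origin. Origin: on the underside; x horizontal, towards the nose.
- stylus_b: Another such stylus (orange ring) that is docked already; stays as it is. Origin and axes as stylus.
- stylus_c: Another such stylus (green ring) that is docked already; stays as it is. Origin and axes as stylus.
- mug: Blue mug, 80 mm across, 95 mm tall, handle at its +y. Bystander. Origin: centre of the underside.
- mouse: White computer mouse, 105 x 60 x 33 mm. Bystander. Origin: centre of the underside.
- notes: Pad of turquoise sticky notes, 76 x 76 x 16 mm. Bystander. Origin: centre of the underside.
- controller: White hand controller with a round black-topped head, 147 x 60 x 39 mm, beyond the dock. Bystander. Origin: underside, between handle and head.
Mind the look-alikes: they are no part of the job. Leave any brown look-alike of the stylus alone.

How it is judged:
By the outcome, as a careful person would: the job done as asked, in the order asked, and still so for the second after the job is handed in, with the robot touching nothing.
It also fails if it takes over 67 s, if anything falls off the work surface, if the arm or the gripper's body presses on something with over 40 N, if the wrist force passes 120 N, or if a joint passes its speed limit or range.

### The arm

A 6-joint arm with a two-finger parallel gripper is mounted at the origin on the work surface. World frame = base frame: x ahead of the robot, y to its left, z up, the work surface at z = 0. Lengths are in mm, angles in rad, forces in N, time in s.
With the tool pointing down it reaches from about 400 to 925 mm from the base axis. Payload 12.5 kg.
Tool frame: the origin (TCP) lies midway between the tips of the shut fingers; the grasp point (between the pads) lies 19 mm behind it (env.grip_depth is the distance from the TCP to the grasp point, in mm); z points along the fingers, y is the line along which they close (so a half turn about z gives the same grasp; the last joint's range is limited). The gripper opens to 95 mm and grips with 3 to 60 N. Pads are 20 mm wide; open, the fingers measure 119 mm over their backs; the gripper's body (75 mm by 180 mm) begins 59 mm behind the grasp point.
Start: joints at [-1.405, 0.491, 1.559, -0, 1.092, -0.106], TCP at [167.814, -602.068, 214.661] pointing down, gripper open.
Joint ranges: [-3.1, 3.1], [-0.84, 2.19], [0.05, 2.79], [-1.13, 4.28], [0.06, 2.93], [-2.69, 2.69]. Speed limits (rad/s): [2.22, 2.22, 2.79, 3.14, 3.14, 3.14].

### API

Orientations are given as [roll, pitch, yaw] about the fixed x, y, z axes, in that order (R = Rz(yaw) Ry(pitch) Rx(roll)).
In Python, from cell import monitor, viewer, order, env gives the robot as it stands.
- The arm moves only by the tool move_arm, never from a script. Its argument "moves" is one flat list of numbers, 4 for each row, row after row: the shift along the tool's x, y, z normalised to -1 to 1, where 1 is 0.15 m, then the turn about the tool's z normalised to -1 to 1, where 1 is pi/2 rad. A call has 1 to 10 rows; each row shifts and turns the commanded pose from where the row before left it, along the tool's axes as they then stand; what a row does not reach is not made up. A row lasts 1/8 s, in which the tool goes at most 62.5 mm and 10.7 degrees, less where a joint would pass 70% of its speed; a pose out of reach is approached as far as the arm can. A call with a number of a shift or a turn outside -1 to 1 is refused whole. A call with a gripper value outside its range is refused whole. "claw" is the finger opening in mm, from 0 to 95.1, set as the call begins (left out, the last holds). The fingers move at their own pace and stop on an object; the grip force is fixed at half the most. Time passes only in rows, so rows that do not move let the fingers close. It gives the time, the measured TCP pose, the force, the opening and the grip force at its end, in the units of the state.
- monitor.state(): the state, without advancing time (a new reading comes with each control period).
- viewer.read_camera(name): name is "side" or "top" or "wrist"; returns the picture (480x640x3 uint8, red, green, blue); there is no depth.
- viewer.camera_info(name): a dict with "K" (3x3 intrinsics, pixels), "camera_from_world" (4x4, takes a point from world to camera coordinates). Camera axes: x right, y down, z forward; pixel columns grow to the right and rows downward; lengths in mm; the calibration is good to about 2 mm. The wrist camera is an equidistant fisheye: a pixel r from the principal point sees the ray r / f radians off the axis. A picture is of the moment at which its call begins: read the wrist's pose just before it. camera_info takes no time and is no camera call; for the wrist camera it gives the pose at the moment of the call.
- order.job_done(): hands the job in; it is judged then, once.
The state is a dict: "t": time; "joints": joint angles; "qvel": joint speeds; "tau": joint torques, N m; "eef_pos": TCP position; "tcp_rot": TCP orientation; "ft_force": force on the tool from outside, world axes, zero at the start; "moment": the same for the moment, N m; "opening": opening from 0.0 (shut) to 1.0 (fully open); "grip_force": force on a finger pad.
Only numpy, scipy, OpenCV 4.12 (cv2) and the standard library are available. Lean on these libraries where they do the work, as an engineer would, in place of code of your own. Each camera call takes 0.05 s, during which the arm holds its last target. There are 200 camera calls.

## Working session

There is one attempt and no reset: what is moved stays moved. The work goes in short steps, Python scripts to look and compute and a tool call to move; the robot and the scene stay as the last step left them, time stands still between calls to the robot, and variables do not carry over. Pictures are saved under pics/ and viewed, at most 10 in all, crops included, and the job is handed in when it is done.

Besides the shell and the picture viewer there is one more tool, called after "Request:" by a JSON object that holds its "op" and its "data". move_arm: Moves the arm, as the interface text tells. Scaled input: -1 to 1 covers 0.15 m each way for a shift and pi/2 rad each way for a turn. Its arguments: {"type":"object","properties":{"moves":{"type":"array"},"claw":{"type":"number"}},"required":["moves"]}

```bash
mkdir -p pics; ls; python3 - <<'E'
from cell import monitor, viewer, order, env
import cv2,numpy as np
np.set_printoptions(suppress=True,precision=4)
s=monitor.state();print({k:np.round(v,3) for k,v in s.items()})
ims=[]
for n in("top","side"):
    i=viewer.camera_info(n);print(n,i["K"],i["camera_from_world"])
    cv2.imwrite(f"pics/{n}0.png",viewer.read_camera(n)[:,:,::-1])
E
```

```text
pics
{'t': np.float64(0.0), 'joints': array([-1.405,  0.492,  1.559,  0.   ,  1.092, -0.106]), 'qvel': array([ 0.001,  0.002, -0.   ,  0.001, -0.   ,  0.001]), 'tau': array([  0.   , -61.265, -25.819,   0.069,   0.048,  -0.   ]), 'eef_pos': array([ 167.77 , -601.805,  214.065]), 'tcp_rot': array([-3.14 , -0.   ,  0.272]), 'ft_force': array([-0.192, -0.101, -0.377]), 'moment': array([-0.017, -0.039,  0.014]), 'grip_force': np.float64(0.0), 'opening': np.float64(1.003)}
top [[435.4594   0.     317.6015]
 [  0.     435.4594 236.8372]
 [  0.       0.       1.    ]] [[ -0.0211  -0.9998  -0.0049 -52.7061]
 [ -0.9921   0.0215  -0.1234 589.8052]
 [  0.1235   0.0022  -0.9923 897.7945]
 [  0.       0.       0.       1.    ]]
side [[433.9786   0.     317.5863]
 [  0.     433.9786 236.4703]
 [  0.       0.       1.    ]] [[ -0.9956  -0.0937   0.0027 536.5587]
 [ -0.0511   0.5183  -0.8536 114.2242]
 [  0.0786  -0.85    -0.5208 974.1064]
 [  0.       0.       0.       1.    ]]
```

View pics/top0.png

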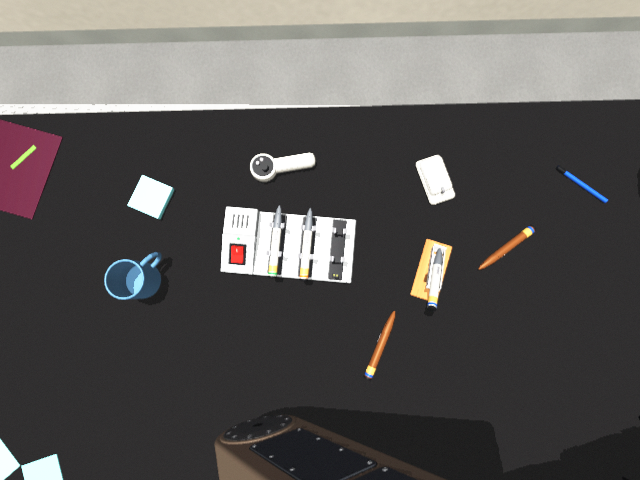

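View pics/side0.png

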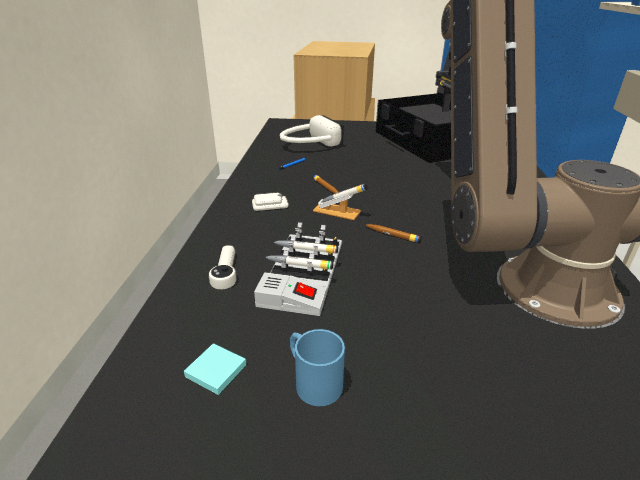

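The top view shows the dock at about (289,245), with its free bay on the right at (338,248) and the rocker at (237,254). The stand's stylus runs from its tail at (432,308) to its nose at (439,250). I'll enlarge both.

```bash
python3 - <<'E'
import cv2,numpy as np
a=cv2.imread("pics/top0.png")
d=cv2.resize(a[200:290,215:360],None,fx=5,fy=5,interpolation=cv2.INTER_CUBIC)[:, :]
s=cv2.resize(a[232:316,400:470],None,fx=7,fy=7,interpolation=cv2.INTER_CUBIC)
cv2.imwrite("pics/d.png",d);cv2.imwrite("pics/s.png",s)
E
```

```text
(no output)
```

View pics/d.png

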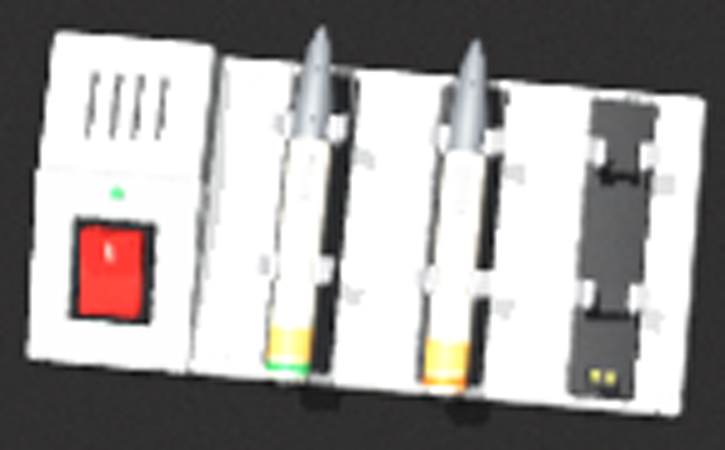

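View pics/s.png

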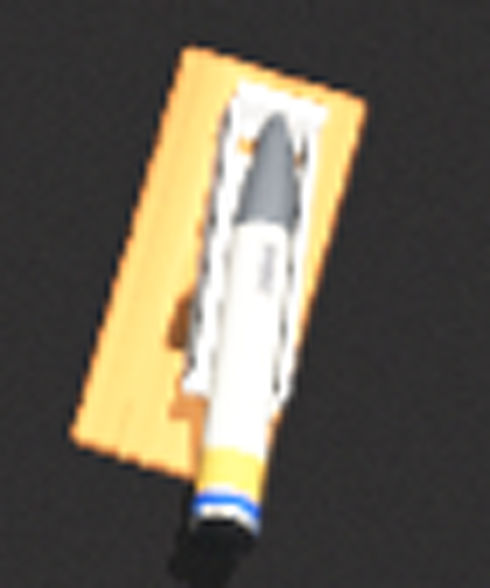

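```bash
cat > h.py <<'E'
import numpy as np, cv2
from scipy.optimize import least_squares
from cell import monitor, viewer, order, env
np.set_printoptions(suppress=True,precision=2)
def proj(P,i):
    P=np.atleast_2d(P);T=i["camera_from_world"];c=P@T[:3,:3].T+T[:3,3];u=c@i["K"].T
    return u[:,:2]/u[:,2:]
def tf(p,L):
    L=np.asarray(L,float);c,s=np.cos(p[2]),np.sin(p[2])
    return np.c_[p[0]+c*L[:,0]-s*L[:,1],p[1]+s*L[:,0]+c*L[:,1],L[:,2]]
def fit(L,uv,i,x0):
    r=least_squares(lambda p:(proj(tf(p,L),i)-uv).ravel(),x0,x_scale=[10,10,.1],loss='soft_l1');return r.x,r.fun.reshape(-1,2) if 0 else (proj(tf(r.x,L),i)-uv)
E
python3 - <<'E'
from h import *
i=viewer.camera_info("top")
D=[(70,-142,15),(-70,-142,15),(-70,142,22),(70,142,43),(66,-106,21),(-66,-106,21),(80,26,49),(80,-40,49),(-30,107,36)]
uv=np.array([(705,95),(680,413),(28,358),(57,32),(625,100),(600,392),(321,28),(476,40),(113,272)])/5+[214.6,199.6]
p,r=fit(D,uv,i,[580,100,0]);print("dock",p);print(r)
print("seat",tf(p,[(0,-106,49)]),"rocker",tf(p,[(-30,107,33)]))
S=[(69.3,0,22),(38.1,0,40),(-65,0,99.5)]
uv=np.array([(280,112),(265,222),(222,532)])/7+[399.6,231.6]
p,r=fit(S,uv,i,[500,-250,0]);print("sty",p);print(r)
F=[(65,30,10),(65,-30,10),(-65,30,10)]
uv=np.array([(185,45),(367,100),(72,437)])/7+[399.6,231.6]
p,r=fit(F,uv,i,[500,-250,0]);print("foot",p);print(r)
E
```

```text
dock [574.75  -1.81  -0.1 ]
[[ 0.2   0.14]
 [ 0.52  0.14]
 [-0.04  0.09]
 [-0.86 -0.13]
 [-0.1  -0.85]
 [ 0.19  1.03]
 [ 0.18 -0.08]
 [-0.04  0.02]
 [-0.2  -0.32]]
seat [[ 563.71 -107.24   49.  ]] rocker [[556.06 107.73  33.  ]]
sty [ 495.49 -306.13   -0.34]
[[-0.02  0.12]
 [ 0.29 -2.52]
 [-0.25  1.1 ]]
foot [ 513.59 -311.49   -0.33]
[[-0.06 -0.35]
 [ 0.26 -0.08]
 [-0.19  0.42]]
```

```bash
cat >> h.py <<'E'
def go(x,y,z,yaw):
    """total shift along the present tool axes (mm), turn; normalised sums (turn done after shift)"""
    s=monitor.state();Y=s["tcp_rot"][2];d=np.array([x,y,z])-s["eef_pos"]
    c,n=np.cos(Y),np.sin(Y)
    t=np.array([c*d[0]+n*d[1],n*d[0]-c*d[1],-d[2]])
    print("pos",s["eef_pos"],"rot",s["tcp_rot"],"t",round(s["t"],2));print("norm total",np.round(t/150,4),"turn",round(-(yaw-Y)/(np.pi/2),4))
E
python3 - <<'E'
from h import *
go(459,-293,190,-.34)
i=viewer.camera_info("wrist");print(i)
E
```

```text
pos [ 167.78 -601.84  214.13] rot [-3.14 -0.    0.27] t 0.1
norm total [ 2.42 -1.46  0.16] turn 0.3895
{'K': array([[371.65,   0.  , 320.45],
       [  0.  , 371.65, 238.49],
       [  0.  ,   0.  ,   1.  ]]), 'camera_from_world': array([[   0.27,   -0.96,   -0.  , -624.79],
       [  -0.93,   -0.26,    0.28,  -30.82],
       [  -0.27,   -0.07,   -0.96,  392.47],
       [   0.  ,    0.  ,    0.  ,    1.  ]])}
```

Request:
{"op": "move_arm", "data": {"moves": [0.269,-0.162,0.018,0,0.269,-0.162,0.018,0,0.269,-0.162,0.018,0,0.269,-0.162,0.018,0,0.269,-0.162,0.018,0,0.269,-0.162,0.018,0,0.269,-0.162,0.018,0,0.269,-0.162,0.018,0,0.269,-0.162,0.018,0], "claw": 60}}

```text
t: 1.23
eef_pos: [459.8, -292.6, 190.1]
tcp_rot: [-3.141, 0.0, 0.272]
ft_force: [0.6, -1.1, 1.3]
opening: 0.635
grip_force: 0.0
```

Request:
{"op": "move_arm", "data": {"moves": [0,0,0,0.0975,0,0,0,0.0975,0,0,0,0.0975,0,0,0,0.0975,0,0,0,0,0,0,0,0]}}

```text
t: 1.98
eef_pos: [458.9, -293.9, 190.2]
tcp_rot: [-3.142, 0.0, -0.338]
ft_force: [0.1, -0.5, 0.3]
opening: 0.629
grip_force: 0.0
```

```bash
cat >> h.py <<'E'
def wproj(P,i):
    T=i["camera_from_world"];c=np.atleast_2d(P)@T[:3,:3].T+T[:3,3]
    r=np.hypot(c[:,0],c[:,1]);a=np.arctan2(r,c[:,2]);K=i["K"]
    return np.c_[K[0,2]+K[0,0]*a*c[:,0]/r,K[1,2]+K[1,1]*a*c[:,1]/r]
def stylus(o,yaw,pitch,xs):
    d=np.array([np.cos(yaw)*np.cos(pitch),np.sin(yaw)*np.cos(pitch),-np.sin(pitch)])
    return np.array(o)+np.outer(xs,d)
def snap(name,draw=[]):
    i=viewer.camera_info("wrist");a=viewer.read_camera("wrist")[:,:,::-1].copy()
    cv2.imwrite(f"pics/{name}_raw.png",a)
    for p in draw: cv2.circle(a,tuple(int(v) for v in wproj(p,i)[0]),2,(0,0,255),-1)
    cv2.imwrite(f"pics/{name}.png",a);np.save(f"pics/{name}.npy",i["camera_from_world"])
E
python3 - <<'E'
from h import *
go(459,-293,104,-.34)
snap("w1",stylus([495.5,-306.1,62],-.34,np.pi/6,[-75,-20,0,36,80]))
E
```

```text
pos [ 458.85 -293.86  190.24] rot [-3.14  0.   -0.34] t 1.98
norm total [-0.   -0.01  0.57] turn 0.0016
```

View pics/w1.png

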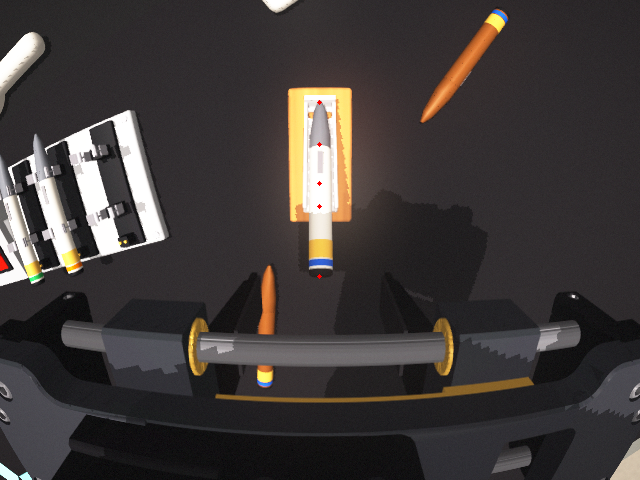

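The predicted points fall on the stylus: the tip at (320,103), the grey edge at (320,145) and the tail at about (320,272). So I'll descend and grasp at x≈-45.

Request:
{"op": "move_arm", "data": {"moves": [0,0,0.15,0,0,0,0.15,0,0,0,0.15,0,0,0,0.08,0,0,0,0.043,0,0,0,0,0]}}

```text
t: 2.78
eef_pos: [459.0, -294.0, 104.5]
tcp_rot: [3.142, -0.0, -0.34]
ft_force: [-0.1, 0.8, -0.2]
opening: 0.63
grip_force: 0.0
```

Request:
{"op": "move_arm", "data": {"moves": [0,0,0,0,0,0,0,0,0,0,0,0,0,0,0,0,0,0,0,0,0,0,0,0,0,0,0,0], "claw": 0}}

```text
t: 3.65
eef_pos: [458.9, -293.9, 104.4]
tcp_rot: [3.142, 0.0, -0.341]
ft_force: [-0.0, 0.4, 0.6]
opening: 0.009
grip_force: 0.0
```

My mistake: the tip has to be 19 mm below the axis, not above it. The fingers shut in free air above the stylus, so I'll reopen and go down to z=66.

Request:
{"op": "move_arm", "data": {"moves": [0,0,0,0,0,0,0,0,0,0,0,0,0,0,0,0,0,0,0,0,0,0,0,0,0,0,0,0], "claw": 60}}

```text
t: 4.53
eef_pos: [458.9, -293.9, 104.4]
tcp_rot: [3.141, -0.0, -0.341]
ft_force: [-0.1, -0.6, 0.8]
opening: 0.62
grip_force: 0.0
```

Request:
{"op": "move_arm", "data": {"moves": [0,0,0.09,0,0,0,0.09,0,0,0,0.077,0,0,0,0,0]}}

```text
t: 5.03
eef_pos: [458.5, -293.6, 64.6]
tcp_rot: [-3.141, 0.002, -0.341]
ft_force: [-0.5, -0.4, -0.2]
opening: 0.63
grip_force: 0.0
```

Request:
{"op": "move_arm", "data": {"moves": [0,0,0,0,0,0,0,0,0,0,0,0,0,0,0,0,0,0,0,0,0,0,0,0,0,0,0,0], "claw": 0}}

```text
t: 5.9
eef_pos: [458.9, -294.0, 65.9]
tcp_rot: [3.141, -0.0, -0.341]
ft_force: [-0.7, 0.3, 0.2]
opening: 0.181
grip_force: 30.0
```

Request:
{"op": "move_arm", "data": {"moves": [0,0,-0.1,0,0,0,-0.2,0,0,0,-0.2,0,0,0,-0.2,0,0,0,0,0]}}

```text
t: 6.52
eef_pos: [459.6, -294.4, 173.5]
tcp_rot: [3.14, -0.004, -0.341]
ft_force: [0.4, -0.2, -1.0]
opening: 0.177
grip_force: 30.0
```

```bash
python3 - <<'E'
from h import *
t=tf([574.75,-1.81,-.10],[(-45,-106,0)])[0];print(t)
go(t[0],t[1],171,-.10)
E
```

```text
[ 519.39 -102.79    0.  ]
pos [ 459.59 -294.38  173.51] rot [ 3.14 -0.   -0.34] t 6.53
norm total [-0.05 -1.34  0.02] turn -0.1532
```

Request:
{"op": "move_arm", "data": {"moves": [-0.008,-0.223,0,0,-0.008,-0.223,0,0,-0.008,-0.223,0,0,-0.008,-0.223,0,0,-0.008,-0.223,0,0,-0.008,-0.223,0,0,0,0,0,-0.077,0,0,0,-0.076,0,0,0,0,0,0,0,0]}}

```text
t: 7.78
eef_pos: [519.0, -102.4, 170.5]
tcp_rot: [-3.142, 0.001, -0.103]
ft_force: [0.2, -0.4, -0.3]
opening: 0.182
grip_force: 30.0
```

```bash
python3 - <<'E'
from h import *
D=[574.75,-1.81,-.10]
go(519.4,-102.8,171,-.10)
s=monitor.state();g=s["eef_pos"]+[0,0,19]
o=stylus(g,s["tcp_rot"][2],np.pi/6,[45])[0]
snap("w2",[*stylus(o,s["tcp_rot"][2],np.pi/6,[-75,36,80]),*tf(D,[(70,-142,15),(-70,-142,15),(66,-106,21),(-66,-106,21),(80,-40,49),(36,-106,65),(-24,-106,65)])])
E
```

```text
pos [ 519.   -102.38  170.5 ] rot [-3.14  0.   -0.1 ] t 7.78
norm total [ 0.  0. -0.] turn -0.0021
```

View pics/w2.png

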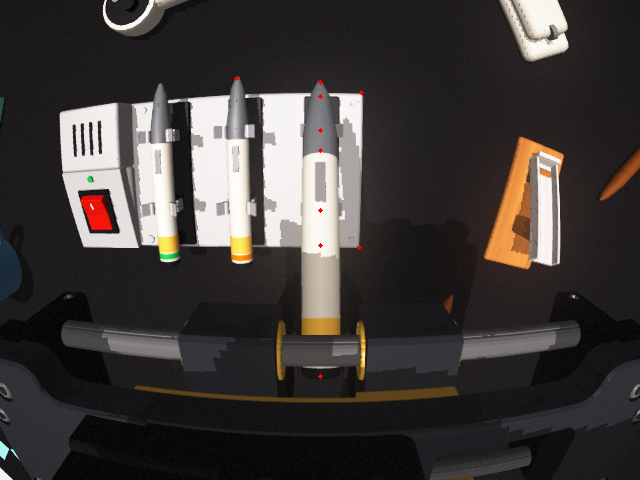

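Everything lines up: plate corners at (362,92) and (360,247), the neighbour's nose at (237,78), and the held nose at (320,82). Next I'll lower it nose-first into the front clip's mouth.

Request:
{"op": "move_arm", "data": {"moves": [0,0,0.15,0,0,0,0.15,0,0,0,0.12,0,0,0,0.06,0,0,0,0,0]}}

```text
t: 8.45
eef_pos: [519.1, -102.4, 98.6]
tcp_rot: [-3.141, 0.001, -0.101]
ft_force: [0.3, 0.3, -0.0]
opening: 0.183
grip_force: 30.0
```

Request:
{"op": "move_arm", "data": {"moves": [0,0,0.02,0,0,0,0.02,0,0,0,0.02,0,0,0,0.02,0,0,0,0.02,0,0,0,0,0]}}

```text
t: 9.2
eef_pos: [519.5, -102.4, 83.8]
tcp_rot: [3.141, -0.001, -0.101]
ft_force: [0.4, -0.8, 2.2]
opening: 0.178
grip_force: 30.0
```

Request:
{"op": "move_arm", "data": {"moves": [0,0,0.02,0,0,0,0.02,0,0,0,0.02,0,0,0,0.02,0,0,0,0.02,0,0,0,0,0]}}

```text
t: 9.95
eef_pos: [519.3, -102.4, 68.6]
tcp_rot: [3.141, -0.0, -0.1]
ft_force: [-1.0, -0.9, 0.8]
opening: 0.185
grip_force: 30.0
```

Request:
{"op": "move_arm", "data": {"moves": [0,0,0.02,0,0,0,0.02,0,0,0,0.02,0,0,0,0.02,0,0,0,0,0]}}

```text
t: 10.58
eef_pos: [518.8, -102.2, 56.4]
tcp_rot: [-3.141, 0.001, -0.101]
ft_force: [-5.5, -0.6, 2.6]
opening: 0.183
grip_force: 30.0
```

```bash
cat >> h.py <<'E'
def both(name):
    a=viewer.read_camera("side")[:,:,::-1][195:320,240:380];b=viewer.read_camera("wrist")[:,:,::-1]
    a=cv2.resize(a,None,fx=3.3,fy=3.3,interpolation=cv2.INTER_CUBIC)
    b=cv2.resize(b[60:400,100:440],(338,338));o=np.zeros((413,800,3),np.uint8);o[:a.shape[0],:a.shape[1]]=a[:413];o[:338,462:]=b
    cv2.imwrite(f"pics/{name}.png",o)
E
python3 -c "from h import *;both('c1')"
```

```text
(no output)
```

View pics/c1.png

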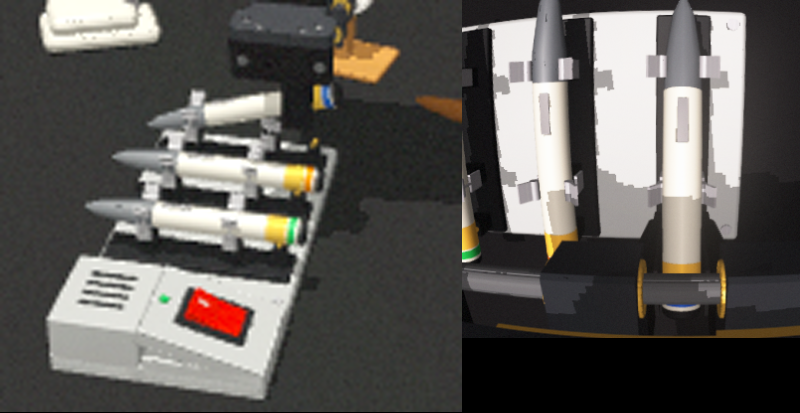

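The nose is in the front clip's mouth at (165,115) in the side crop, and the tail is still high. I'll lower it until level.

Request:
{"op": "move_arm", "data": {"moves": [0.005,0,0.02,0,0.005,0,0.02,0,0.005,0,0.02,0,0.005,0,0.02,0,0,0,0.01,0,0,0,0,0]}}

```text
t: 11.42
eef_pos: [522.3, -102.7, 43.4]
tcp_rot: [3.141, -0.0, -0.101]
ft_force: [-4.9, -0.3, 4.6]
opening: 0.183
grip_force: 30.0
```

```bash
python3 -c "from h import *;both('c2');go(519.4,-102.8,43,-.1)"
```

```text
pos [ 522.35 -102.69   43.42] rot [ 3.14 -0.   -0.1 ] t 11.53
norm total [-0.02  0.    0.  ] turn -0.0004
```

View pics/c2.png

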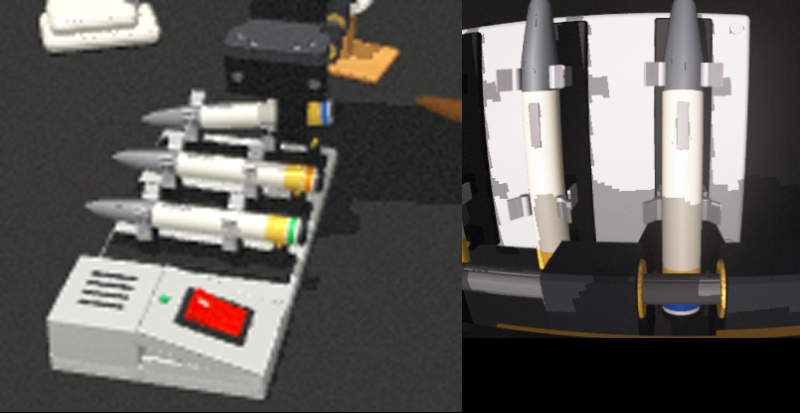

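```bash
python3 - <<'E'
from h import *
i=viewer.camera_info("wrist");D=[574.75,-1.81,-.10]
for n,P in dict(ours=[(36,-106,71),(30,-106,71),(36,-106,69)],b=[(36,-40,58),(30,-40,58)],clipF=[(36,-122,65),(36,-90,65)]).items():
    q=(wproj(tf(D,P),i)-[100,60])*338/340+[462,0];print(n,q)
E
```

```text
ours [[681.68  74.69]
 [681.69  90.14]
 [681.67  74.68]]
b [[532.12  80.37]
 [532.71  93.76]]
clipF [[721.6   75.04]
 [641.7   75.1 ]]
```

The stylus is level in both mouths, about 2 mm too far back compared with its neighbour. I'll nudge it forward, release it and go up.

Request:
{"op": "move_arm", "data": {"moves": [0.007,0,0,0,0.007,0,0,0,0,0,0,0]}}

```text
t: 11.9
eef_pos: [523.7, -102.8, 43.2]
tcp_rot: [-3.141, 0.001, -0.101]
ft_force: [-7.0, -0.6, 5.5]
opening: 0.181
grip_force: 31.1
```

Request:
{"op": "move_arm", "data": {"moves": [0,0,0,0,0,0,0,0,0,0,0,0,0,0,0,0,0,0,0,0], "claw": 40}}

```text
t: 12.52
eef_pos: [524.4, -102.9, 43.3]
tcp_rot: [3.141, -0.0, -0.1]
ft_force: [0.4, -0.8, -0.5]
opening: 0.42
grip_force: 0.0
```

Request:
{"op": "move_arm", "data": {"moves": [0,0,-0.1,0,0,0,-0.2,0,0,0,-0.15,0,0,0,0,0]}}

```text
t: 13.02
eef_pos: [525.1, -103.1, 112.9]
tcp_rot: [3.141, -0.004, -0.1]
ft_force: [-0.3, 0.0, 0.0]
opening: 0.421
grip_force: 0.0
```

```bash
python3 - <<'E'
from h import *
D=[574.75,-1.81,-.10];t=tf(D,[(6,-106,0)])[0]
go(t[0],t[1],90,-.1);both('c3')
i=viewer.camera_info("wrist")
for n,P in dict(ours=[(32,-106,71),(32,-106,58),(80,-106,62)],b=[(32,-40,58),(80,-40,49)]).items():
    q=(wproj(tf(D,P),i)-[100,60])*338/340+[462,0];print(n,q)
E
```

```text
pos [ 525.09 -103.1   112.94] rot [ 3.14 -0.   -0.1 ] t 13.03
norm total [0.3  0.   0.15] turn -0.0003
ours [[681.64  84.83]
 [681.61  84.23]
 [681.55   4.59]]
b [[574.57  86.9 ]
 [577.47  12.78]]
```

View pics/c3.png

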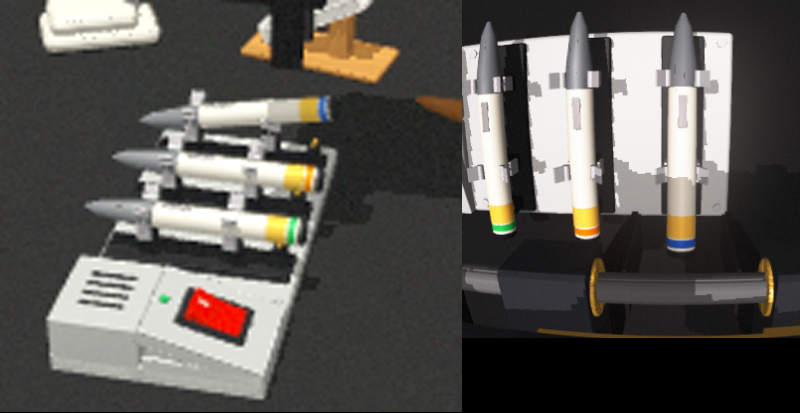

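The front end is already down in its clip, and the rear still lies in its mouth (tail high). The nose is level with its neighbours at row 12. I'll shut the fingers and push between the clips.

Request:
{"op": "move_arm", "data": {"moves": [0.09,0,0,0,0.09,0,0,0,0.083,0,0,0,0,0,0,0,0,0,0.1,0,0,0,0.1,0,0,0,0.06,0,0,0,0,0], "claw": 0}}

```text
t: 14.12
eef_pos: [563.1, -106.7, 70.9]
tcp_rot: [-3.141, 0.002, -0.101]
ft_force: [0.1, -1.2, -0.4]
opening: 0.003
grip_force: 0.0
```

Request:
{"op": "move_arm", "data": {"moves": [0,0,0.01,0,0,0,0.01,0,0,0,0.01,0,0,0,0.007,0,0,0,0,0]}}

```text
t: 14.75
eef_pos: [563.4, -106.8, 66.6]
tcp_rot: [3.141, 0.0, -0.101]
ft_force: [-3.0, 0.3, 4.6]
opening: 0.004
grip_force: 1.9
```

Request:
{"op": "move_arm", "data": {"moves": [0,0,0.006,0,0,0,0.006,0,0,0,0,0]}}

```text
t: 15.12
eef_pos: [563.3, -106.8, 64.8]
tcp_rot: [3.141, 0.0, -0.1]
ft_force: [-3.0, 0.2, 4.8]
opening: 0.005
grip_force: 2.5
```

Request:
{"op": "move_arm", "data": {"moves": [0,0,0.006,0,0,0,0.006,0,0,0,0,0]}}

```text
t: 15.5
eef_pos: [563.4, -106.8, 62.9]
tcp_rot: [3.141, 0.0, -0.1]
ft_force: [-0.9, -0.7, 2.8]
opening: 0.008
grip_force: 1.1
```

Request:
{"op": "move_arm", "data": {"moves": [0,0,0.006,0,0,0,0,0]}}

```text
t: 15.75
eef_pos: [563.6, -106.8, 61.7]
tcp_rot: [3.142, -0.0, -0.101]
ft_force: [-0.6, 0.5, 0.6]
opening: 0.005
grip_force: 0.7
```

Request:
{"op": "move_arm", "data": {"moves": [0,0,0.008,0,0,0,0.008,0,0,0,0,0]}}

```text
t: 16.12
eef_pos: [563.5, -106.8, 59.1]
tcp_rot: [3.142, 0.0, -0.101]
ft_force: [0.0, 0.2, -0.0]
opening: 0.004
grip_force: 0.0
```

Request:
{"op": "move_arm", "data": {"moves": [0,0,0.006,0,0,0,0,0]}}

```text
t: 16.38
eef_pos: [563.6, -106.8, 58.4]
tcp_rot: [3.142, -0.0, -0.1]
ft_force: [-0.2, 0.1, -0.5]
opening: 0.006
grip_force: 0.0
```

Still no contact at 58.4, so it has snapped down. I'll move in small steps to confirm the hard stop.

Request:
{"op": "move_arm", "data": {"moves": [0,0,0.005,0,0,0,0,0]}}

```text
t: 16.62
eef_pos: [563.6, -106.9, 58.1]
tcp_rot: [3.141, -0.0, -0.1]
ft_force: [-1.0, 0.0, 5.0]
opening: 0.002
grip_force: 2.5
```

Request:
{"op": "move_arm", "data": {"moves": [0,0,0.004,0,0,0,0,0]}}

```text
t: 16.88
eef_pos: [563.7, -106.9, 58.0]
tcp_rot: [3.141, -0.001, -0.1]
ft_force: [-2.5, 0.3, 10.7]
opening: 0.003
grip_force: 5.3
```

It's home: the hard stop is at z=58.0, the expected height of the barrel's top. Now the rocker.

Request:
{"op": "move_arm", "data": {"moves": [0,0,-0.1,0,0,0,-0.2,0,0,0,0,0]}}

```text
t: 17.25
eef_pos: [564.6, -107.1, 104.5]
tcp_rot: [3.141, -0.004, -0.1]
ft_force: [0.3, 0.3, 0.4]
opening: 0.006
grip_force: 0.0
```

```bash
python3 - <<'E'
from h import *
D=[574.75,-1.81,-.10];t=tf(D,[(-22,107,0)])[0];print(t)
go(t[0],t[1],58,-.1)
E
```

```text
[563.54 106.85   0.  ]
pos [ 564.57 -107.08  104.5 ] rot [ 3.14 -0.   -0.1 ] t 17.25
norm total [-0.15 -1.42  0.31] turn -0.0003
```

Request:
{"op": "move_arm", "data": {"moves": [-0.025,-0.237,0,0,-0.025,-0.237,0,0,-0.025,-0.237,0,0,-0.025,-0.237,0,0,-0.025,-0.237,0,0,-0.025,-0.237,0,0,0,0,0,0,0,0,0.15,0,0,0,0.16,0,0,0,0,0]}}

```text
t: 18.5
eef_pos: [561.7, 106.8, 54.1]
tcp_rot: [3.141, 0.003, -0.101]
ft_force: [0.3, 0.0, -0.2]
opening: 0.007
grip_force: 0.0
```

Request:
{"op": "move_arm", "data": {"moves": [0,0,0.01,0,0,0,0.01,0,0,0,0.01,0,0,0,0,0]}}

```text
t: 19.0
eef_pos: [562.6, 107.7, 51.3]
tcp_rot: [3.142, -0.0, -0.1]
ft_force: [0.2, -0.2, -0.2]
opening: -0.0
grip_force: 0.0
```

Request:
{"op": "move_arm", "data": {"moves": [0,0,0.008,0,0,0,0.006,0,0,0,0,0]}}

```text
t: 19.38
eef_pos: [562.5, 107.7, 48.9]
tcp_rot: [3.141, 0.0, -0.1]
ft_force: [-0.2, -0.4, -0.6]
opening: 0.001
grip_force: 0.0
```

Request:
{"op": "move_arm", "data": {"moves": [0,0,0.006,0,0,0,0,0]}}

```text
t: 19.62
eef_pos: [562.5, 107.7, 48.0]
tcp_rot: [3.141, 0.0, -0.1]
ft_force: [-0.2, -0.6, 0.1]
opening: 0.009
grip_force: 0.0
```

Request:
{"op": "move_arm", "data": {"moves": [0,0,0.005,0,0,0,0,0]}}

```text
t: 19.88
eef_pos: [562.6, 107.6, 47.3]
tcp_rot: [3.141, 0.0, -0.101]
ft_force: [-0.1, -0.2, 0.4]
opening: 0.001
grip_force: 0.0
```

Request:
{"op": "move_arm", "data": {"moves": [0,0,0.005,0,0,0,0,0]}}

```text
t: 20.12
eef_pos: [562.6, 107.7, 46.6]
tcp_rot: [3.142, -0.0, -0.1]
ft_force: [-0.6, 0.0, 0.7]
opening: 0.001
grip_force: 0.3
```

Request:
{"op": "move_arm", "data": {"moves": [0,0,0.005,0,0,0,0,0]}}

```text
t: 20.38
eef_pos: [562.7, 107.7, 46.2]
tcp_rot: [3.142, -0.0, -0.101]
ft_force: [-1.1, -0.6, 4.9]
opening: 0.005
grip_force: 2.4
```

Request:
{"op": "move_arm", "data": {"moves": [0,0,0.004,0,0,0,0,0]}}

```text
t: 20.62
eef_pos: [562.7, 107.7, 45.9]
tcp_rot: [-3.142, -0.001, -0.1]
ft_force: [-1.3, 0.2, 9.2]
opening: 0.005
grip_force: 4.6
```

Request:
{"op": "move_arm", "data": {"moves": [0,0,0.004,0,0,0,0,0]}}

```text
t: 20.88
eef_pos: [563.1, 107.7, 45.5]
tcp_rot: [-3.141, -0.002, -0.101]
ft_force: [-0.5, -1.0, 9.4]
opening: 0.004
grip_force: 4.6
```

Request:
{"op": "move_arm", "data": {"moves": [0,0,0.004,0,0,0,0,0]}}

```text
t: 21.12
eef_pos: [563.6, 107.6, 44.9]
tcp_rot: [-3.141, -0.003, -0.101]
ft_force: [0.6, -0.8, 8.3]
opening: 0.004
grip_force: 4.0
```

The force is falling as it should; carrying on.

Request:
{"op": "move_arm", "data": {"moves": [0,0,0.005,0,0,0,0,0]}}

```text
t: 21.38
eef_pos: [564.1, 107.6, 44.2]
tcp_rot: [-3.141, -0.004, -0.1]
ft_force: [2.8, -1.8, 6.0]
opening: 0.005
grip_force: 2.9
```

Request:
{"op": "move_arm", "data": {"moves": [0,0,0.005,0,0,0,0,0]}}

```text
t: 21.62
eef_pos: [562.3, 107.6, 42.4]
tcp_rot: [3.141, 0.001, -0.101]
ft_force: [-0.3, -0.1, 0.1]
opening: 0.004
grip_force: 0.0
```

Request:
{"op": "move_arm", "data": {"moves": [0,0,0.003,0,0,0,0,0]}}

```text
t: 21.88
eef_pos: [562.3, 107.7, 41.9]
tcp_rot: [3.141, 0.001, -0.1]
ft_force: [-0.7, 0.5, -0.4]
opening: 0.005
grip_force: 0.0
```

It tripped: the force fell to 0. I'll back off and check with the last picture.

Request:
{"op": "move_arm", "data": {"moves": [0,0,-0.1,0,0,0,-0.3,0,0,0,-0.3,0,-0.3,0,-0.1,0,-0.3,0,0,0,0,0,0,0]}}

```text
t: 22.62
eef_pos: [470.6, 117.0, 163.5]
tcp_rot: [-3.142, -0.0, -0.1]
ft_force: [0.5, 0.4, 0.5]
opening: 0.006
grip_force: 0.0
```

```bash
python3 - <<'E'
from h import *
a=viewer.read_camera("side")[:,:,::-1][190:320,230:385];w=viewer.read_camera("wrist")[:,:,::-1]
a=cv2.resize(a,(400,335),interpolation=cv2.INTER_CUBIC)
o=np.zeros((335,800,3),np.uint8);o[:,:400]=a;o[:300,400:]=cv2.resize(w,(400,300));cv2.imwrite("pics/end.png",o)
E
```

```text
(no output)
```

View pics/end.png

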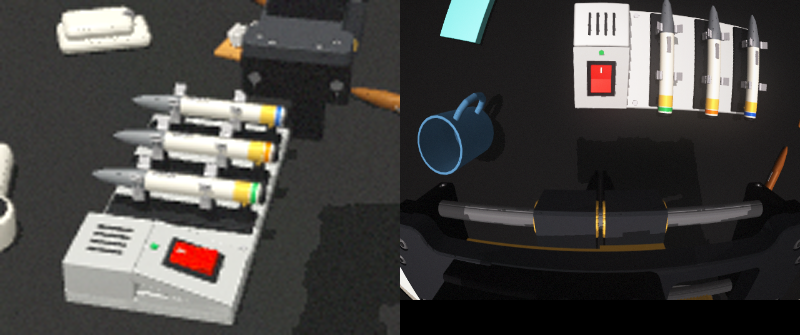

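```bash
python3 - <<'E'
from h import *
D=[574.75,-1.81,-.10]
for nm,i,f in(("side",viewer.camera_info("side"),proj),("wrist",viewer.camera_info("wrist"),wproj)):
  for y in(-106,-40,26):
    q=f(tf(D,[(80,y,49),(32,y,58),(-63,y,58)]),i)
    q=(q-[230,190])*[400/155,335/130] if nm=="side" else q*.625+[400,0]
    print(nm,y,q.round(0).tolist())
w=viewer.read_camera("wrist").astype(int);h=cv2.cvtColor(w.astype(np.uint8),cv2.COLOR_RGB2HSV)
def cen(lo,hi,x0,x1):
    m=cv2.inRange(h,lo,hi);m[:, :x0]=0;m[:,x1:]=0;m[:130]=0;m[200:]=0;ys,xs=np.nonzero(m);print(xs.mean().round(1),ys.mean().round(1),ys.min(),ys.max(),len(xs))
cen((100,120,60),(125,255,255),530,600)
cen((5,150,100),(18,255,255),480,530)
cen((50,100,80),(85,255,255),400,460)
i=viewer.camera_info("wrist")
for y in(-106,-40,26): print(wproj(tf(D,[(-66,y,58),(-70,y,58)]),i).round(1).tolist())
E
```

```text
side -106 [[131.0, 99.0], [178.0, 96.0], [275.0, 106.0]]
side -40 [[112.0, 134.0], [162.0, 131.0], [264.0, 142.0]]
side 26 [[91.0, 173.0], [144.0, 171.0], [251.0, 183.0]]
wrist -106 [[751.0, 16.0], [756.0, 47.0], [753.0, 114.0]]
wrist -40 [[712.0, 7.0], [716.0, 39.0], [714.0, 112.0]]
wrist 26 [[665.0, -0.0], [668.0, 33.0], [667.0, 109.0]]
560.1 183.6 180 187 94
495.8 176.0 159 183 162
424.1 176.0 173 179 134
[[565.3, 186.7], [564.8, 191.2]]
[[503.0, 182.7], [502.6, 187.6]]
[[427.4, 179.5], [427.1, 184.7]]
```

The stylus nose and ring positions match those of its neighbours to within about 1 mm, and the rocker tripped. Handing in.

```bash
python3 -c "from cell import order;print(order.job_done())"
```

```text
the job is handed in; nothing more can be done
None
```

The stylus is in the empty bay, pushed down to its hard stop and lined up with the other two; the rocker tripped at under 10 N, judged by feel (the force dropped to zero), and the job was handed in at about 23 s.

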